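# Stack the grading sieves, run the shaker, open the stack

## Robot

A 6-joint arm with a two-finger parallel gripper is mounted at the origin on the work surface. World frame = base frame: x ahead of the robot, y to its left, z up, the work surface at z = 0. Lengths are in mm, angles in rad, forces in N, time in s.
With the tool pointing down it reaches from about 375 to 975 mm from the base axis. Payload 3.8 kg.
Tool frame: the origin (TCP) lies at the very end of the fingers, on their centre line; the grasp point (between the pads) lies 19 mm behind it; z points along the fingers, x is the direction in which the jaws open and shut, and the axes are right-handed (so a half turn about z gives the same grasp; the last joint's range is limited). The gripper opens to 85 mm and grips with 20 to 120 N. Pads are 22 mm wide; open, the fingers measure 114 mm over their backs; the gripper's body (76 mm by 85 mm) begins 54 mm behind the grasp point. The pads swing forward as they close: fully open they stand 13 mm farther back than shut.
Start: joints at [-0.037, 0.264, 1.604, -0, 1.274, -0.037], TCP at [674.995, -0.002, 231.28] pointing down, gripper open.
Joint ranges: [-2.63, 2.63], [-0.94, 2.18], [0.31, 2.57], [-1.31, 4.45], [0, 2.66], [-2.55, 2.55]. Speed limits (rad/s): [2.57, 2.57, 3.14, 3.14, 3.14, 3.14].

## Interface

Orientations are given as a 3x3 rotation matrix whose columns are the frame's x, y, z axes.
In Python, from plant import robot, command_gripper, inverse_kinematics, cams, job_done gives the robot as it stands. Calls block until the motion is done:
- robot.move_to(position, orientation): joint-space move of the TCP to a pose.
- robot.move_l(position, rotation=None, vel=150, f_stop=None): straight line of the TCP; rotation=None keeps the orientation; vel is the mean speed in mm/s. With f_stop (N) it stops when the force on the tool has changed by that much, and returns True; else False.
- robot.movej(angles): joint-space move.
- command_gripper(opening, grasp_force=None): finger opening in mm; grasp_force is the grip in N (None keeps the last); returns when the fingers have stopped.
- robot.dwell(seconds).
- inverse_kinematics(position, orientation): joint angles nearest the present ones, or None.
- cams.camera(name): name is "scene" or "side" or "wrist"; returns a dict with "color" (420x560x3 uint8, blue, green, red), "fx", "fy", "cx", "cy" (pixels), "k1" (the pictures are not rectified: a ray, as slopes to the right and down, at radius r is drawn at 1 + k1 r^2 times it, then the intrinsics apply), "rvec" (rotation vector, rad) and "tvec" (3), from world to camera coordinates, as OpenCV has them; the wrist camera has in their place "tool_from_camera" (4x4, takes a point from camera to tool coordinates, whose origin is the TCP and whose axes are the tool frame's). Camera axes: x right, y down, z forward; pixel columns grow to the right and rows downward; lengths in mm; the calibration is good to about 2 mm. A picture is of the moment at which its call begins: read the wrist's pose just before it. There is no depth.
A pose or a line that the arm cannot do raises robot.IKError and nothing moves.
- job_done(): hands the job in, once; it reports no verdict.
Trained networks look in a picture, given as the dict that the camera call returned (one of the last four; its "shot" number tells which), for a name from the list of things; names that differ only in an ending like _2 or _b are one class to them, and where a whole thing is asked for, a point or a joint stands for the part that bears it (a point fixed in the world has none). Each returns a list of dicts, best first, with "score" (0 to 1); they miss things now and then, are a little off and sometimes report something else, mostly with a low value. They report only what shows in the picture. A call takes as long as a camera call. They do not tell look-alikes from the thing itself.
- cams.silhouettes(picture, label): "pixels" (420x560 bool, what is visible of it) and "rect" ([left, top, width, height] in pixels, round what is visible of it).
- cams.place_of(picture, label): "location" ([column, row] in pixels: a listed point, or the origin of a listed thing).
Readings, each from a call of its own:
- robot.current_time(): time.
- robot.current_joint_positions(): joint angles.
- robot.current_qvel(): joint speeds.
- robot.current_tau(): joint torques, N m.
- robot.current_ee_pos(): TCP position.
- robot.current_ee_rot(): TCP orientation.
- robot.current_contact_force(): force on the tool from outside, world axes, zero at the start.
- robot.current_ft_torque(): the same for the moment, N m.
- robot.current_width(): finger opening in mm.
Only numpy, scipy, OpenCV 4.12 (cv2) and the standard library are available. Lean on these libraries where they do the work, as an engineer would, in place of code of your own. Each camera call takes 0.05 s, during which the arm holds its last target.

## Task

Build the sieve stack on the middle of the shaker's round deck plate: the black pan at the bottom, then every sieve on the mat from the finest mesh up to the coarsest, then the white lid from its rest, all flat and centred (the sieves and the lid are alike on both faces, so either way up will do). When the stack is complete and let go, push the red pedal right down to its stop, hold it there for a second to run the shaker, and let it spring back up; then take the lid off again and lay it flat back on the blue round lid rest, leaving the rest of the stack standing centred. Leave the bottle, bowl, tub and brush where they are.

Things in the scene. Friction and masses are not known exactly. Their poses are not given: they have to be found in the camera images.
- sieve_finest: purple sieve, finest mesh of all (11 wires each way): flat rigid disc 56 mm in diameter, 18 mm high, flat above and below, about 0.09 kg; purple wall, steel mesh on both faces, usable either way up; may be absent. Origin: at the start, centre of its underside; z along its axis, up at the start (if it is turned over, the origin is on top and z points down).
- sieve_fine: yellow sieve, second finest mesh (8 wires each way): flat rigid disc 56 mm in diameter, 18 mm high, flat above and below, about 0.09 kg; yellow wall, steel mesh on both faces, usable either way up; may be absent. Origin: at the start, centre of its underside; z along its axis, up at the start (if it is turned over, the origin is on top and z points down).
- sieve_medium: green sieve, middle mesh (6 wires each way): flat rigid disc 56 mm in diameter, 18 mm high, flat above and below, about 0.09 kg; green wall, steel mesh on both faces, usable either way up; may be absent. Origin: at the start, centre of its underside; z along its axis, up at the start (if it is turned over, the origin is on top and z points down).
- sieve_coarse: blue sieve, second coarsest mesh (4 wires each way): flat rigid disc 56 mm in diameter, 18 mm high, flat above and below, about 0.09 kg; blue wall, steel mesh on both faces, usable either way up; may be absent. Origin: at the start, centre of its underside; z along its axis, up at the start (if it is turned over, the origin is on top and z points down).
- sieve_coarsest: red sieve, coarsest mesh of all (2 wires each way): flat rigid disc 56 mm in diameter, 18 mm high, flat above and below, about 0.09 kg; red wall, steel mesh on both faces, usable either way up; may be absent. Origin: at the start, centre of its underside; z along its axis, up at the start (if it is turned over, the origin is on top and z points down).
- pan: black collecting pan of the sieve set, closed: flat disc 56 mm in diameter, 18 mm high, about 0.1 kg, black wall and dark grey metal top face. Origin: centre of its underside; z up its axis.
- lid: plain white lid of the sieve set: flat disc 56 mm in diameter, 14 mm high, about 0.07 kg, no knob, alike on both faces, usable either way up; at the start it lies on the lid rest. Origin: at the start, centre of its underside; z along its axis, up at the start.
- mat: light grey mat, 320 x 270 mm (its x, y), 3 mm thick, fixed, on which the pan and the sieves lie spread out, each piece flat and right way up. Origin: centre of its underside.
- shaker: sieve shaker base, fixed: white box 160 x 160 mm, its top 52 mm above the table, carrying in the middle a round aluminium deck plate of 90 mm diameter marked with a blue ring of 62 to 68 mm diameter. Origin: centre of its underside; its front (-x) has the control panel.
- deck (a point): centre of the deck plate's top face, where the stack stands, about 66 mm above the table.
- pedal_base: dark steel base plate of the pedal, 150 x 90 mm (its x, y), 8 mm thick, fixed to the table. The hinge runs along its y axis, 62 mm from the centre towards its +x end, 26 mm up. Origin: centre of its underside.
- pedal (a joint): red spring pedal, a plate 125 mm long, 70 mm wide, hinged at the +x end of its base so that its -x end stands up. 0 = up (at rest), 0.25 rad = down on its stop, level. It springs back; at the pad it takes about 3 N to start and about 10 N at the stop.
- pedal_pad (a point): point on top of the black rubber tread (50 x 60 mm), 90 mm from the hinge axis and on the pedal's centre line; it moves with the pedal, about 54 mm above the table when up and 32 mm when down.
- rest: round lid rest, cork edge with a blue face, 100 mm in diameter, 4 mm high, fixed. Origin: centre of its underside.
- flask: grey drinking bottle, 68 mm in diameter, 170 mm tall, loose bystander. Origin: centre of its underside.
- bowl: lime green bowl, 120 mm in diameter, 55 mm high, loose bystander. Origin: centre of its underside.
- tub: white open tub, 90 mm in diameter, 60 mm high, loose bystander. Origin: centre of its underside.
- brush: brush with a wooden handle and flat steel head, about 200 mm long, lying flat, loose bystander. Origin: the middle of its underside.
Not all that is in view belongs to the job. What is shaped like the lid but turquoise is not meant. What is shaped like the sieve_medium but orange is not meant.

How it is judged:
By the outcome, as a careful person would: the job done as asked, in the order asked, and still so for the second after the job is handed in, with the robot touching nothing.
Of sieve_finest, sieve_fine, sieve_medium, sieve_coarse, sieve_coarsest only 3 to 5 are there at a start; the rules pass over those that are not, and their reading is None.
At some moment in a run one of sieve_finest, sieve_fine, sieve_medium, sieve_coarse, sieve_coarsest, lid may be knocked a few centimetres aside while the robot is not near it.
It also fails if it takes over 210 s, if anything falls off the work surface, if the arm or the gripper's body presses on something with over 40 N, if the wrist force passes 120 N, or if a joint passes its speed limit or range.

## Working session

There is one attempt and no reset: what is moved stays moved. The work goes in short steps, each a Python script; the robot and the scene stay as the last script left them, time stands still between calls to the robot, and variables do not carry over. Pictures are saved under pics/ and viewed, and the job is handed in when it is done.

```bash
ls; mkdir -p pics
python3 - <<'E'
from plant import robot, cams
import cv2
print(robot.current_time())
for n in ("scene","side","wrist"):
    p=cams.camera(n); cv2.imwrite(f"pics/{n}0.png",p["color"])
    print(n,{k:v for k,v in p.items() if k!="color"})
E
```

```text
pics
0.0
scene {'fx': 426.96410891353116, 'fy': 426.96410891353116, 'cx': 278.1699994694558, 'cy': 216.541832559612, 'k1': -0.13481343336762996, 'rvec': array([ 2.00225572,  0.83191682, -0.47069065]), 'tvec': array([-390.0317824 , -116.74735773, 1331.44022141]), 'shot': 1}
side {'fx': 386.39006918465503, 'fy': 386.39006918465503, 'cx': 280.31510215410253, 'cy': 215.37329112910243, 'k1': -0.017093857391769596, 'rvec': array([ 0.61176708, -2.53592818,  1.30461222]), 'tvec': array([473.81502885, 151.87237014, 700.63629046]), 'shot': 2}
wrist {'fx': 298.78294136656876, 'fy': 298.78294136656876, 'cx': 278.74329564152777, 'cy': 212.15905602098235, 'k1': -0.05326665089301871, 'tool_from_camera': array([[ 9.99999715e-01, -7.54575844e-04, -2.64769795e-05,
         5.66595731e-01],
       [ 7.28540314e-04,  9.55100068e-01,  2.96282516e-01,
        -7.44252449e+01],
       [-1.98279464e-04, -2.96282450e-01,  9.55100346e-01,
        -1.42003360e+02],
       [ 0.00000000e+00,  0.00000000e+00,  0.00000000e+00,
         1.00000000e+00]]), 'shot': 3}
```

View pics/scene0.png

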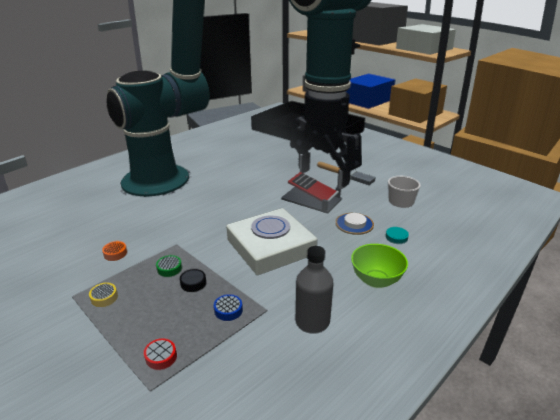

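View pics/side0.png

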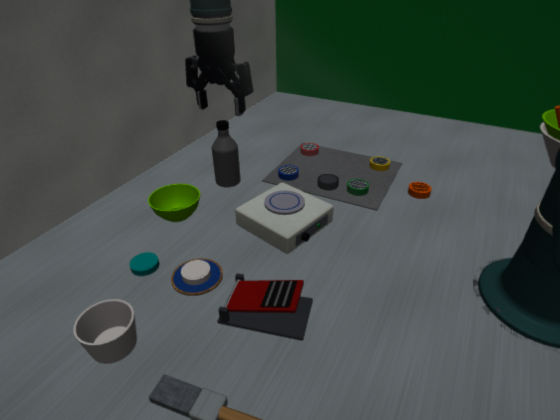

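View pics/wrist0.png

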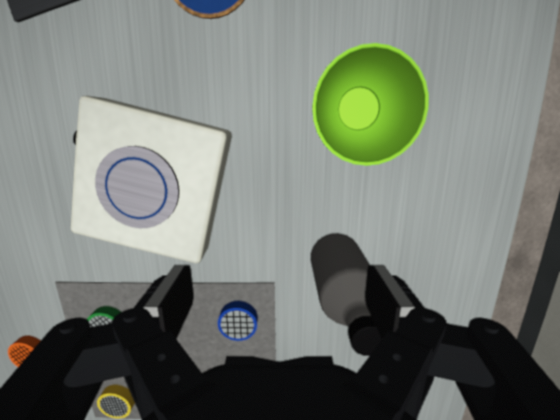

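```bash
cat > h.py <<'E'
import numpy as np, cv2
from plant import robot, command_gripper, inverse_kinematics, cams, job_done
def shot(n, fn=None):
    pos=np.array(robot.current_ee_pos()); R=np.array(robot.current_ee_rot())
    p=cams.camera(n)
    if n=="wrist":
        T=np.eye(4);T[:3,:3]=R;T[:3,3]=pos
        p["wc"]=T@p["tool_from_camera"]
    else:
        Rc=cv2.Rodrigues(np.array(p["rvec"]))[0]
        W=np.eye(4);W[:3,:3]=Rc.T;W[:3,3]=-Rc.T@np.array(p["tvec"]).ravel()
        p["wc"]=W
    if fn: cv2.imwrite(f"pics/{fn}.png",p["color"])
    return p
def ray(p,uv):
    K=np.array([[p["fx"],0,p["cx"]],[0,p["fy"],p["cy"]],[0,0,1]])
    n=cv2.undistortPointsIter(np.array([[uv]],float),K,np.array([p["k1"],0,0,0,0.]),None,None,(3,50,1e-9)).ravel()
    return p["wc"][:3,3], p["wc"][:3,:3]@np.array([n[0],n[1],1])
def onz(p,uv,z):
    o,d=ray(p,uv); return o+d*(z-o[2])/d[2]
def proj(p,X):
    C=np.linalg.inv(p["wc"]); q=C[:3,:3]@np.array(X,float)+C[:3,3]
    n=q[:2]/q[2]; n=n*(1+p["k1"]*(n@n))
    return np.array([n[0]*p["fx"]+p["cx"],n[1]*p["fy"]+p["cy"]])
def meet(ps):
    A=np.zeros((3,3));b=np.zeros(3)
    for p,uv in ps:
        o,d=ray(p,uv);d=d/np.linalg.norm(d);M=np.eye(3)-np.outer(d,d);A+=M;b+=M@o
    return np.linalg.solve(A,b)
E
python3 - <<'E'
from h import *
np.set_printoptions(precision=1,suppress=True)
print(robot.current_ee_rot())
a=shot("scene");b=shot("side")
Z=dict(pan=3,sieve_finest=3,sieve_fine=3,sieve_medium=3,sieve_coarse=3,sieve_coarsest=3,lid=4,mat=0,shaker=0,deck=66,pedal_base=0,pedal_pad=54,rest=0,flask=0,bowl=0,tub=0,brush=0)
for l,z in Z.items():
    out=[]
    for p in(a,b):
        r=cams.place_of(p,l)
        out.append([(round(q["score"],2),np.round(q["location"]),onz(p,q["location"],z)) for q in r[:2]])
    print(l,out[0],"|",out[1])
    if out[0] and out[1]: print("    tri",meet([(a,out[0][0][1]),(b,out[1][0][1])]))
E
```

```text
[[ 1.  0. -0.]
 [ 0. -1.  0.]
 [-0. -0. -1.]]
pan [(0.97, array([194., 280.]), array([ 492. , -193.2,    3. ])), (0.25, array([377., 281.]), array([774.3,  83.7,   3. ]))] | [(0.88, array([330., 184.]), array([ 489.8, -207. ,    3. ]))]
    tri [ 490.1 -195.8    5.4]
sieve_finest [] | [(0.57, array([218., 417.]), array([398. , 446.7,   3. ]))]
sieve_fine [(0.73, array([102., 296.]), array([ 399.1, -365. ,    3. ]))] | [(0.49, array([379., 166.]), array([ 399.4, -360.2,    3. ]))]
    tri [ 400.  -364.9    2.9]
sieve_medium [(0.82, array([113., 253.]), array([ 273.1, -277.4,    3. ])), (0.78, array([172., 274.]), array([ 439.6, -216.7,    3. ]))] | [(0.64, array([287., 225.]), array([511.2,  11.9,   3. ])), (0.18, array([307., 152.]), array([ 625.5, -354.6,    3. ]))]
    tri [ 468.5 -199.7   -1.7]
sieve_coarse [(0.89, array([229., 312.]), array([ 620.2, -200.6,    3. ]))] | [(0.75, array([285., 178.]), array([ 611.3, -176.1,    3. ])), (0.31, array([198., 277.]), array([591.2, 239. ,   3. ]))]
    tri [ 616.7 -194.7   -5.2]
sieve_coarsest [(0.6, array([162., 357.]), array([ 624.3, -3
[... 1535 characters left out ...]
0.3, -93.7,   0. ])), (0.54, array([164., 306.]), array([ 510.3, -283.3,    0. ]))] | [(0.87, array([227., 181.]), array([749.4, -99.6,   0. ]))]
    tri [748.9 -95.9   0.9]
bowl [(0.81, array([381., 278.]), array([774. ,  98.5,   0. ]))] | [(0.87, array([181., 216.]), array([755.9,  89.2,   0. ]))]
    tri [766.   92.5  -0.8]
tub [(0.67, array([400., 200.]), array([618.4, 427.5,   0. ]))] | [(0.72, array([113., 344.]), array([621.1, 425.7,   0. ]))]
    tri [620.1 426.1   1.3]
brush [(0.69, array([378., 279.]), array([771.8,  92.6,   0. ])), (0.54, array([342., 175.]), array([401.3, 435.5,   0. ]))] | [(0.77, array([218., 416.]), array([401.2, 444.7,   0. ]))]
    tri [ 559.9  364.4 -288.6]
```

```bash
cat >> h.py <<'E'
from scipy.optimize import minimize
def rot(yaw):
    c,s=np.cos(yaw),np.sin(yaw)
    return np.array([[c,s,0],[s,-c,0],[0,0,-1.]])   # tool x = (c,s), z down
_t=np.linspace(0,2*np.pi,60,endpoint=False)
def hullmask(p,x,y,z0,h,r=28,shape=(420,560)):
    S=4
    pts=np.array([proj(p,[x+r*np.cos(t),y+r*np.sin(t),z]) for z in(z0,z0+h) for t in _t])
    m=np.zeros(shape,np.uint8)
    hu=cv2.convexHull(np.round(pts*16).astype(np.int32))
    cv2.fillConvexPoly(m,hu,1,cv2.LINE_8,4); return m.astype(bool)
def fitdisc(p,mask,xy,z0,h,r=28):
    valid=np.ones(mask.shape,bool)
    def cost(v):
        m=hullmask(p,v[0],v[1],z0,h,r); return 1-(m&mask).sum()/max(1,(m|mask).sum())
    r_=minimize(cost,xy,method="Nelder-Mead",options=dict(initial_simplex=[xy,[xy[0]+8,xy[1]],[xy[0],xy[1]+8]],xatol=.1,fatol=1e-4))
    return r_.x,1-r_.fun
def find(p,label,z0,h,near=None,r=28,maxd=80):
    """all candidates: fitted xy, iou, score"""
    out=[]
    for q in cams.silhouettes(p,label):
        m=np.asarray(q["pixels"])
        if m.sum()<30: continue
        v,u=np.nonzero(m); c=onz(p,[u.mean(),v.mean()],z0+h/2)[:2]
        xy,iou=fitdisc(p,m,c,z0,h,r)
        bgr=np.median(p["color"][m],axis=0)
        out.append((xy,round(iou,2),round(q["score"],2),bgr))
    if near is not None: out=[o for o in out if np.hypot(*(o[0]-near))<maxd]
    return out
E
python3 - <<'E'
from h import *
np.set_printoptions(precision=1,suppress=True)
t=robot.current_time()
robot.move_to([510,-330,330],rot(0)); print(robot.current_time()-t)
p=shot("wrist","w1")
a=shot("scene")
for l in("pan","sieve_fine","sieve_medium","sieve_coarse","sieve_coarsest","sieve_finest"):
    print(l,*[find(q,l,3,18) for q in(p,a)],sep="\n   ")
E
```

```text
1.425
pan
   [(array([ 499.2, -203.1]), np.float64(0.95), 0.93, array([65., 63., 61.]))]
   [(array([ 497. , -199.7]), np.float64(0.92), 0.78, array([49., 45., 42.]))]
sieve_fine
   []
   [(array([ 402.5, -364.3]), np.float64(0.9), 0.91, array([ 81., 102., 108.]))]
sieve_medium
   [(array([ 420. , -212.8]), np.float64(0.98), 0.98, array([117., 142., 113.])), (array([ 275.4, -274.2]), np.float64(0.91), 0.75, array([ 36. ,  95. , 190.5]))]
   [(array([ 276.7, -273.3]), np.float64(0.91), 0.84, array([ 38.,  71., 134.]))]
sieve_coarse
   [(array([ 614.7, -199.5]), np.float64(0.93), 0.66, array([149. , 112. , 105.5]))]
   [(array([ 614.7, -198.1]), np.float64(0.97), 0.7, array([112.,  78.,  62.])), (array([ 753.6, -104.8]), np.float64(0.29), 0.6, array([47., 47., 46.]))]
sieve_coarsest
   [(array([ 622.5, -361.3]), np.float64(0.95), 0.59, array([121., 123., 166.]))]
   [(array([ 623.7, -358.7]), np.float64(0.92), 0.93, array([ 89.,  86., 136.])), (array([ 420.8, -208.5]), np.float64(0.85), 0.28, array([84., 98., 70.]))]
sieve_finest
   []
   []
```

View pics/w1.png

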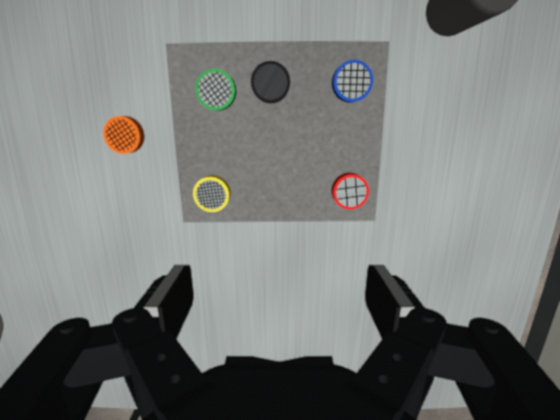

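Run:
```python
from h import *
np.set_printoptions(precision=1,suppress=True)
command_gripper(72)
robot.move_to([500,165,330],rot(0))
p=shot("wrist","w2"); 
print("lid",find(p,"lid",4,14)); print("rest",find(p,"rest",0,4,r=50))
for l,z in(("pedal_pad",54),("pedal_base",0),("rest",0),("lid",4)):
    print(l,[(q["score"],q["location"],onz(p,q["location"],z)) for q in cams.place_of(p,l)[:2]])
robot.move_to([528,-70,280],rot(0))
p=shot("wrist","w3"); 
print([(q["score"],q["location"],onz(p,q["location"],66)) for q in cams.place_of(p,"deck")])
print(robot.current_time())
```

```text
lid [(array([599.1, 232.8]), np.float64(0.91), 0.98, array([230., 232., 234.])), (array([709.6, 258.4]), np.float64(0.93), 0.69, array([158., 166.,  46.]))]
rest [(array([597.9, 234.2]), np.float64(0.64), 0.65, array([127.,  71.,  38.]))]
pedal_pad [(0.84, [211.2, 114.9], array([410.6, 245.6,  54. ]))]
pedal_base [(0.84, [234.4, 113.3], array([434.3, 248.5,   0. ]))]
rest [(0.85, [342.5, 120.5], array([598.1, 237.9,   0. ]))]
lid [(0.78, [343.6, 124.5], array([599.3, 232.1,   4. ])), (0.71, [418.6, 108.4], array([711.9, 256.6,   4. ]))]
[(0.59, [274.7, 120.2], array([524.4,   5. ,  66. ]))]
7.575
```

View pics/w2.png

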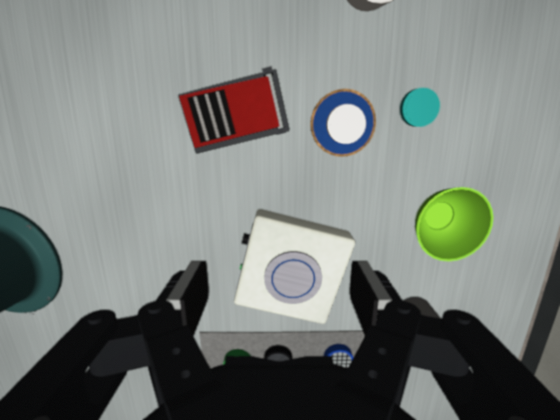

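View pics/w3.png

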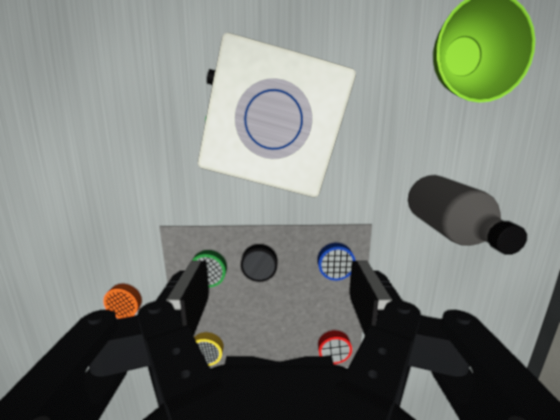

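Run:
```python
from h import *
np.set_printoptions(precision=1,suppress=True)
p=shot("wrist")
im=p["color"].astype(int); 
b=(im[:,:,0]-im[:,:,2]>45); b[:80]=0;b[165:]=0;b[:,:230]=0;b[:,320:]=0
v,u=np.nonzero(b); print(len(u))
P=np.array([onz(p,[x,y],66)[:2] for x,y in zip(u,v)])
A=np.c_[2*P,np.ones(len(P))]; s=np.linalg.lstsq(A,(P**2).sum(1),rcond=None)[0]
print(s[:2],np.sqrt(s[2]+s[:2]@s[:2]))
print(onz(p,cv2.minEnclosingCircle(np.c_[u,v].astype(np.float32))[0],66))
a=shot("scene"); s=shot("side")
for q in (a,s):
    im=q["color"].astype(int); c=proj(q,[525,5,66])
    b=(im[:,:,0]-im[:,:,2]>28); m=np.zeros_like(b); x,y=c.astype(int); m[y-14:y+15,x-24:x+25]=1; b&=m
    v,u=np.nonzero(b); P=np.array([onz(q,[i,j],66)[:2] for i,j in zip(u,v)])
    A=np.c_[2*P,np.ones(len(P))]; r=np.linalg.lstsq(A,(P**2).sum(1),rcond=None)[0]
    print(len(u),r[:2],np.sqrt(r[2]+r[:2]@r[:2]))
```

```text
388
[522.5   5.5] 32.39039562979176
[522.6   6.3  66. ]
134 [522.4   6.9] 32.62219864314523
86 [519.    8.6] 32.46751648746065
```

```bash
cat >> h.py <<'E'
DECK=np.array([522.3,6.3])
def lookpos(xy,dz=150,dy=-75):
    return [xy[0],xy[1]+dy,dz]
def bestyaw(pos,yaw):
    """choose yaw or yaw+-pi with smallest j6"""
    best=None
    for k in(-1,0,1):
        q=inverse_kinematics(pos,rot(yaw+k*np.pi))
        if q is not None and (best is None or abs(q[5])<abs(best[0])): best=(q[5],yaw+k*np.pi)
    return best[1]
def pick(xy,yaw,z,safe=200,opening=72,force=40):
    command_gripper(opening)
    yaw=bestyaw([*xy,z+60],yaw); R=rot(yaw)
    robot.move_to([*xy,z+60],R)
    hit=robot.move_l([*xy,z],vel=80,f_stop=8)
    command_gripper(opening-30,force) if False else command_gripper(40,force)
    w=robot.current_width(); 
    robot.move_l([*xy,safe],vel=200)
    print("pick hit",hit,"w",w,"after lift",robot.current_width(),"yaw",yaw,"t",robot.current_time())
    return yaw
def place(xy,yaw,z,safe,squeeze=True,opening=70):
    """z: expected TCP height on contact"""
    yaw=bestyaw([*xy,z+15],yaw)
    robot.move_to([*xy,max(z+40,safe)],rot(yaw))
    robot.move_l([*xy,z+8],vel=150)
    hit=robot.move_l([*xy,z-4],vel=20,f_stop=4)
    zc=robot.current_ee_pos()[2]
    command_gripper(opening)
    if squeeze:
        y2=yaw+np.pi/2
        q=inverse_kinematics([*xy,zc],rot(y2))
        if q is None or abs(q[5])>2.4: y2=yaw-np.pi/2
        robot.move_to([*xy,zc+1],rot(y2))
        command_gripper(45,20); w=robot.current_width()
        command_gripper(opening)
        print("squeeze w",w)
    robot.move_l([*xy,zc+60],vel=200)
    print("place hit",hit,"zc",zc,"expected",z,"t",robot.current_time())
    return zc
E
python3 - <<'E'
from h import *
np.set_printoptions(precision=1,suppress=True)
y=pick([498.5,-202],np.pi/2,5)
p=shot("scene","s1"); shot("side","d1")
print(robot.current_ee_pos(),robot.current_contact_force(),robot.current_joint_positions())
E
```

```text
pick hit False w 53.80645701714119 after lift 53.95373900208157 yaw -1.5707963267948966 t 11.4667
[ 497.3 -201.5  197.9] [ 0.2  1.  -1.5] [-0.4  0.   1.9 -0.   1.2  1.1]
```

View pics/s1.png

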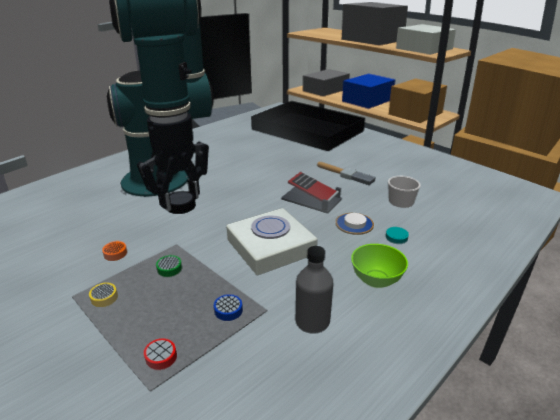

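View pics/d1.png

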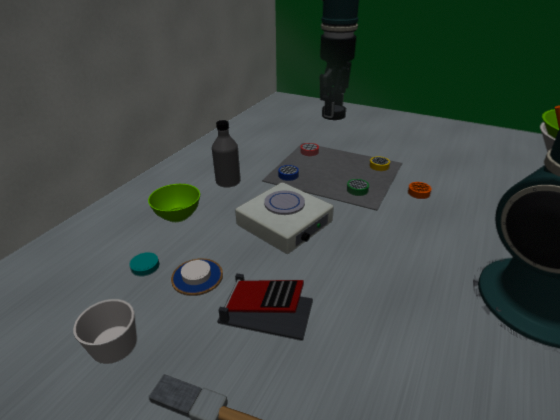

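Run:
```python
from h import *
np.set_printoptions(precision=1,suppress=True)
print(robot.current_ee_pos())
zc=place(DECK,-np.pi/2,68,120)
print(robot.current_ee_pos())
robot.move_to([*(DECK+[0,-70]),260],rot(0))
p=shot("wrist","w4"); print(robot.current_ee_pos())
print(find(p,"pan",66,18))
im=p["color"].astype(int); c=proj(p,[*DECK,66])
b=(im[:,:,0]-im[:,:,2]>45);m=np.zeros_like(b); x,y=c.astype(int); m[y-50:y+50,x-50:x+50]=1; b&=m
v,u=np.nonzero(b); P=np.array([onz(p,[i,j],66)[:2] for i,j in zip(u,v)])
A=np.c_[2*P,np.ones(len(P))]; r=np.linalg.lstsq(A,(P**2).sum(1),rcond=None)[0]
print(len(u),r[:2],np.sqrt(r[2]+r[:2]@r[:2]))
```

```text
[ 497.3 -201.5  197.9]
squeeze w 54.85295760847535
place hit True zc 69.14576215096288 expected 68 t 16.075
[523.1   6.3 130.2]
[520.9 -63.3 257.5]
[(array([522.3,   4.4]), np.float64(0.94), 0.86, array([67., 65., 63.]))]
459 [522.    5.8] 32.228979358377664
```

View pics/w4.png

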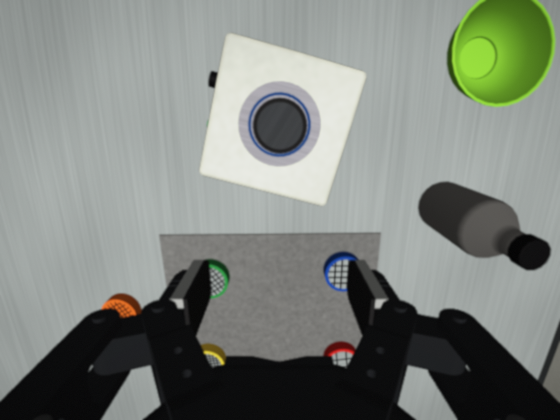

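```bash
cat >> h.py <<'E'
def locate(label,xy,z0,h,fn=None,hz=200,dy=-75):
    robot.move_to([xy[0],xy[1]+dy,hz],rot(0))
    p=shot("wrist",fn); c=find(p,label,z0,h,near=np.array(xy))
    print("locate",label,c); return c
E
cat > step.py <<'E'
from h import *
import sys
np.set_printoptions(precision=1,suppress=True)
lab,x,y,zp,fn,yaw=sys.argv[1],float(sys.argv[2]),float(sys.argv[3]),float(sys.argv[4]),sys.argv[5],float(sys.argv[6])
c=locate(lab,[x,y],3,18,fn)
if len(c)==1 or (c and c[0][1]>.85):
    q=c[0][0]
    if np.hypot(*(q-[x,y]))<8:
        yw=pick(q,yaw,5)
        place(DECK,yw,zp,zp+45)
        robot.move_to([*(DECK+[0,-70]),280],rot(0))
        p=shot("wrist",fn+"b"); print(find(p,lab,zp-2,18)); shot("scene",fn+"s")
        print(robot.current_time())
    else: print("MOVED?")
E
python3 step.py sieve_fine 402.5 -364.3 86 y 0
```

```text
locate sieve_fine [(array([ 404.5, -365.8]), np.float64(0.96), 0.72, array([112. , 146.5, 142. ]))]
pick hit False w 54.43115304616857 after lift 54.41953965249485 yaw 0.0 t 21.6
squeeze w 54.82759305987412
place hit True zc 87.12999700237046 expected 86.0 t 26.6417
[(array([523.6,   5.1]), np.float64(0.94), 0.83, array([113., 147., 142.]))]
28.0833
```

```bash
python3 -c "
import cv2,glob,numpy as np
L=[cv2.imread('pics/'+f) for f in('y.png','yb.png') if glob.glob('pics/'+f)]
cv2.imwrite('pics/ym.png',cv2.resize(np.hstack(L),None,fx=.7,fy=.7))"
```

```text
(no output)
```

View pics/ym.png

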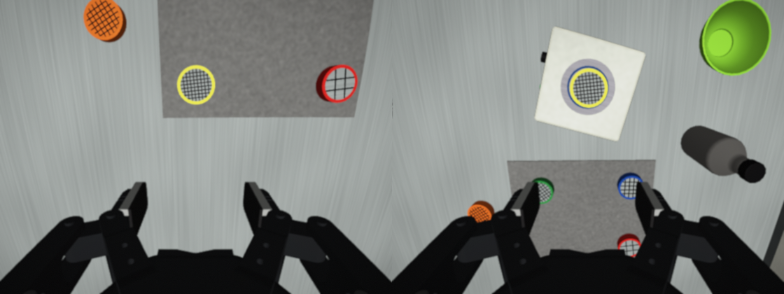

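Yellow sits on the pan, centred at (588,87 in the right half). Next is green, the second from the left, which lies clear of the orange decoy.

```bash
python3 step.py sieve_medium 420 -212 104 g 1.5708; python3 -c "
import cv2,glob,numpy as np
L=[cv2.imread('pics/'+f) for f in('g.png','gb.png') if glob.glob('pics/'+f)]
cv2.imwrite('pics/gm.png',cv2.resize(np.hstack(L),None,fx=.7,fy=.7))"
```

```text
locate sieve_medium [(array([ 419.5, -212.1]), np.float64(0.96), 0.81, array([135., 173., 132.]))]
pick hit False w 54.37888348043524 after lift 54.501607558543256 yaw -1.5707926535897931 t 33.2333
squeeze w 54.855599369014755
place hit True zc 105.13086939595821 expected 104.0 t 37.775
[(array([523. ,   4.8]), np.float64(0.96), 0.84, array([122., 157., 117.])), (array([ 337.2, -211.6]), np.float64(0.44), 0.61, array([ 31.,  82., 168.]))]
38.525
```

View pics/gm.png

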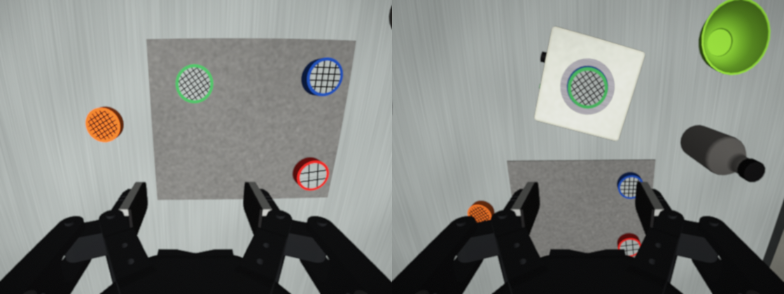

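Green is on the stack. Blue is next.

```bash
python3 step.py sieve_coarse 614.7 -199 122 b 0; python3 -c "
import cv2,glob,numpy as np
L=[cv2.imread('pics/'+f) for f in('b.png','bb.png') if glob.glob('pics/'+f)]
cv2.imwrite('pics/bm.png',cv2.resize(np.hstack(L),None,fx=.7,fy=.7))"
```

```text
locate sieve_coarse [(array([ 615.1, -200.3]), np.float64(0.97), 0.84, array([177., 125., 117.]))]
pick hit False w 54.15923404139674 after lift 54.5391256442485 yaw 0.0 t 42.7833
squeeze w 55.34295308327232
place hit True zc 123.24994021897054 expected 122.0 t 47.275
[(array([523.9,   4.4]), np.float64(0.97), 0.71, array([166.5, 119. , 110. ]))]
48.7167
```

View pics/bm.png

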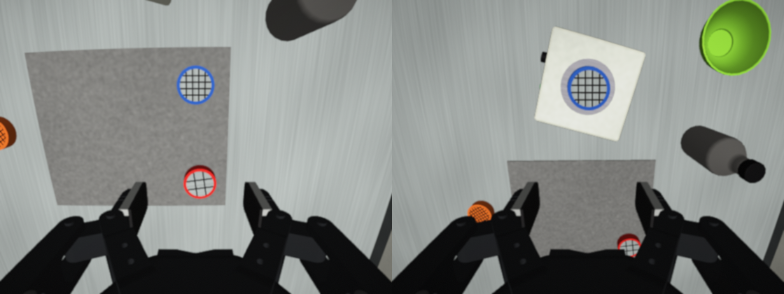

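```bash
python3 step.py sieve_coarsest 622.5 -360.5 140 r 0; python3 -c "
import cv2,glob,numpy as np
L=[cv2.imread('pics/'+f) for f in('r.png','rb.png') if glob.glob('pics/'+f)]
cv2.imwrite('pics/rm.png',cv2.resize(np.hstack(L),None,fx=.7,fy=.7))"
```

```text
locate sieve_coarsest [(array([ 622.6, -361. ]), np.float64(0.93), 0.96, array([141., 143., 166.]))]
pick hit False w 54.02344789062542 after lift 54.136308821865626 yaw 0.0 t 53.475
squeeze w 54.87896747704507
place hit True zc 141.39331382240977 expected 140.0 t 58.4583
[(array([523.8,   5.5]), np.float64(0.96), 0.78, array([142., 144., 166.]))]
59.9
```

View pics/rm.png

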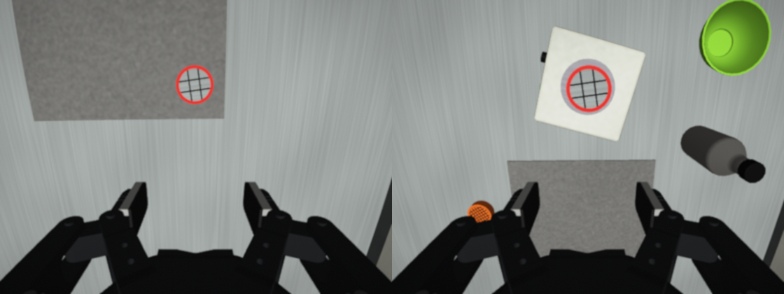

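View pics/rs.png

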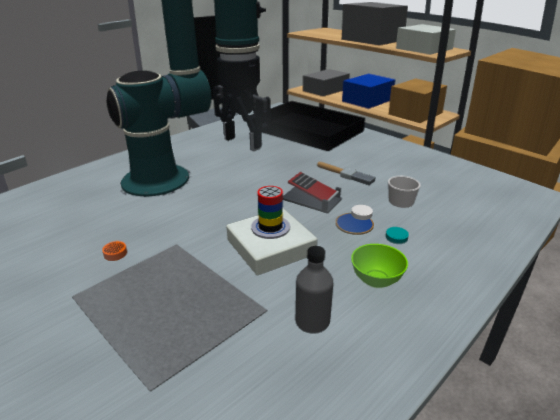

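The lid at (362,212) has been knocked aside on its rest, so I'll take a closer look.

Run:
```python
from h import *
np.set_printoptions(precision=1,suppress=True)
robot.move_to([600,150,300],rot(0))
p=shot("wrist","l1"); s=shot("scene");d=shot("side","l1d")
print(robot.current_ee_pos())
for q in(p,s,d):
    print("lid",find(q,"lid",4,14),"rest",find(q,"rest",0,4,r=50))
im=cv2.resize(p["color"][0:260,150:450],None,fx=2.5,fy=2.3); cv2.imwrite("pics/l1c.png",im)
```

```text
[599.8 148.2 300. ]
lid [(array([587.5, 280. ]), np.float64(0.97), 0.94, array([232., 235., 236.])), (array([709.4, 257.6]), np.float64(0.95), 0.63, array([176., 185.,  58.]))] rest [(array([598.4, 234.1]), np.float64(0.82), 0.59, array([134.,  74.,  36.]))]
lid [(array([713.7, 254.1]), np.float64(0.91), 0.79, array([139., 140.,   0.])), (array([587.3, 277.3]), np.float64(0.84), 0.76, array([202.5, 203.5, 203. ])), (array([422.4, 443.2]), np.float64(0.35), 0.4, array([ 97.5, 101. ,  95.5]))] rest [(array([598.3, 234. ]), np.float64(0.8), 0.88, array([129.,  81.,  54.])), (array([362. , 155.9]), np.float64(0.27), 0.68, array([67., 28., 11.]))]
lid [(array([583.5, 282.2]), np.float64(0.95), 0.69, array([141., 144., 149.])), (array([703.2, 264.8]), np.float64(0.94), 0.59, array([88., 90.,  0.]))] rest [(array([595.3, 235.6]), np.float64(0.67), 0.8, array([80., 38., 12.]))]
```

View pics/l1c.png

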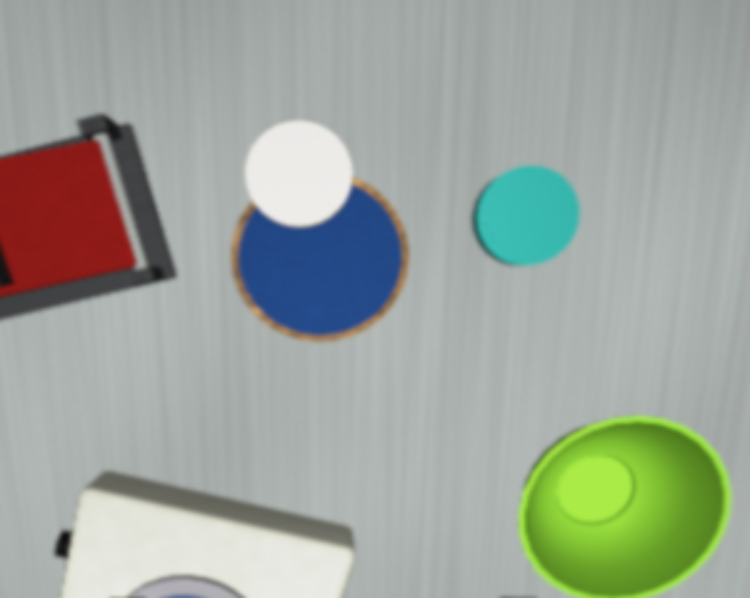

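View pics/l1d.png

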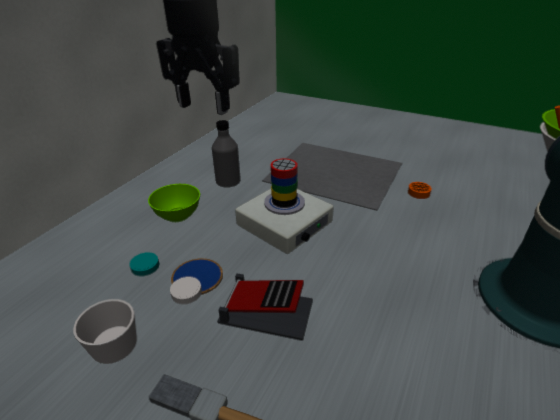

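```bash
python3 - <<'E'
from h import *
np.set_printoptions(precision=1,suppress=True)
c=locate("lid",[587.5,280],4,14,"l2",hz=150,dy=-70)
c=[o for o in c if o[3].min()>180]
q=c[0][0]; print(q)
if np.hypot(*(q-[587.5,279.5]))<6:
    yw=pick(q,np.arctan2(46,-11),4,safe=220)
    shot("scene","l3"); shot("side","l3d"); print(robot.current_time())
E
python3 -c "
import cv2,numpy as np
a=cv2.imread('pics/l2.png');b=cv2.imread('pics/l3.png')[60:270,200:480];c=cv2.imread('pics/l3d.png')[20:230,60:340]
cv2.imwrite('pics/l3m.png',np.hstack([cv2.resize(a[:300],(400,400)),cv2.resize(np.vstack([b,c]),(400,600))[:400]]))
cv2.imwrite('pics/l3n.png',cv2.resize(np.hstack([b,c]),(800,300)))"
```

```text
locate lid [(array([587. , 280.3]), np.float64(0.98), 0.85, array([237., 240., 241.]))]
[587.  280.3]
pick hit False w 54.201416887158864 after lift 54.26924855578482 yaw 1.8055189392800937 t 66.2
66.3
```

View pics/l3n.png

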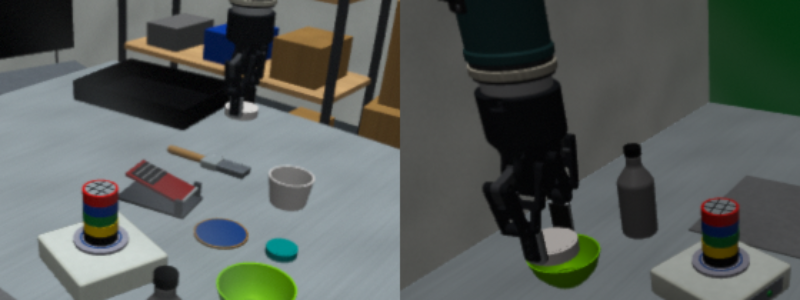

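```bash
python3 - <<'E'
from h import *
np.set_printoptions(precision=1,suppress=True)
place(DECK,0,156,220)
robot.move_to([*(DECK+[0,-90]),290],rot(0))
p=shot("wrist","k1"); print(find(p,"lid",156,14,near=DECK)); s=shot("scene","k1s");d=shot("side","k1d")
print(find(s,"lid",156,14,near=DECK),find(d,"lid",156,14,near=DECK))
# pedal
for l,z in(("pedal_pad",54),("pedal_base",0)):
  for q in (s,d): print(l,[(o["score"],onz(q,o["location"],z)) for o in cams.place_of(q,l)[:1]])
print(robot.current_time())
E
python3 -c "
import cv2,numpy as np
a=cv2.imread('pics/k1.png');b=cv2.imread('pics/k1s.png')[100:310,170:450];c=cv2.imread('pics/k1d.png')[100:310,130:410]
cv2.imwrite('pics/k1n.png',cv2.resize(np.hstack([b,c,cv2.resize(a,(280,210))]),(800,200)))
cv2.imwrite('pics/k1m.png',cv2.resize(np.hstack([b,c]),(800,300)))"
```

```text
squeeze w 55.228273360772825
place hit True zc 157.3887520271174 expected 156 t 71.2417
[(array([523.9,   4.7]), np.float64(0.97), 0.65, array([229., 231., 233.]))]
[(array([523.7,   6.2]), np.float64(0.93), 0.97, array([200., 201., 202.]))] [(array([519.2,   7.2]), np.float64(0.92), 0.92, array([129., 131., 135.]))]
pedal_pad [(0.73, array([421.6, 237.5,  54. ]))]
pedal_pad [(0.77, array([411.2, 244.5,  54. ]))]
pedal_base [(0.63, array([438.2, 250.9,   0. ]))]
pedal_base [(0.8, array([437. , 256.5,   0. ]))]
73.0083
```

View pics/k1m.png

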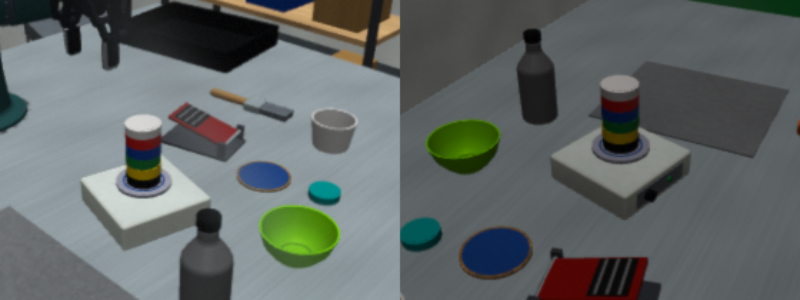

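View pics/k1.png

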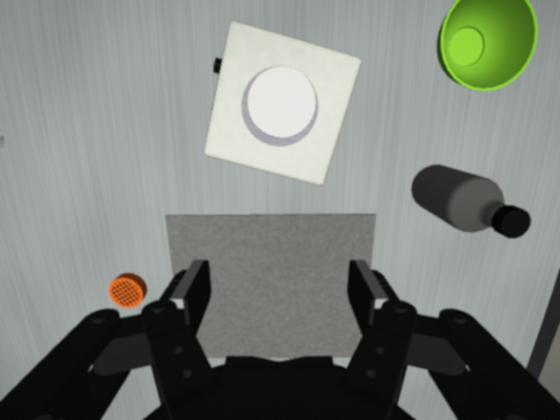

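```bash
python3 - <<'E'
from h import *
np.set_printoptions(precision=1,suppress=True)
command_gripper(0)
P=[410,244]
robot.move_to([*P,260],rot(bestyaw([*P,120],np.pi/2)))
robot.move_l([*P,70],vel=150)
d=shot("side","p0d")
h=robot.move_l([*P,45],vel=30,f_stop=3); print(h,robot.current_ee_pos(),robot.current_contact_force())
h=robot.move_l([*P,26],vel=20,f_stop=22); print(h,robot.current_ee_pos(),robot.current_contact_force())
robot.dwell(0.2); print(robot.current_ee_pos(),robot.current_contact_force(),robot.current_time())
shot("side","p1d");shot("scene","p1s")
robot.dwell(1.2); print(robot.current_ee_pos(),robot.current_contact_force(),robot.current_time())
E
python3 -c "
import cv2,numpy as np
b=cv2.imread('pics/p1s.png')[100:250,230:430];c=cv2.imread('pics/p1d.png')[220:370,160:360]
cv2.imwrite('pics/p1m.png',cv2.resize(np.hstack([b,c]),(800,300)))"
```

```text
True [409.7 243.9  53.4] [1.  0.1 3.7]
True [407.5 243.3  32.1] [-2.7 -1.3 10.2]
[407.5 243.3  32.1] [-2.1 -1.2 10.4] 78.2667
[407.5 243.3  32.2] [-2.6 -1.9 10.5] 79.5667
```

View pics/p1m.png

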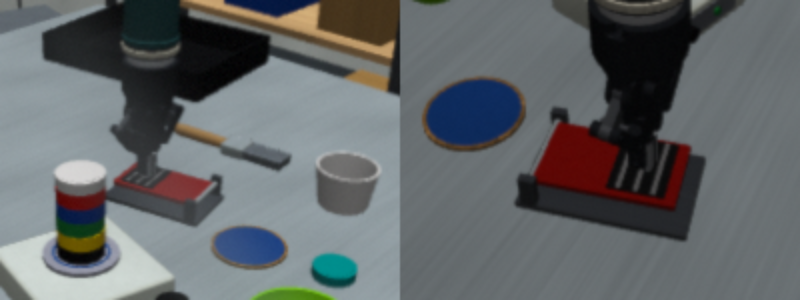

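```bash
python3 - <<'E'
from h import *
np.set_printoptions(precision=2,suppress=True)
P=robot.current_ee_pos()
for k in(1,2):
    robot.move_l([P[0],P[1],P[2]-1.0*k],vel=10); f=robot.current_contact_force(); print(robot.current_ee_pos(),f)
    if f[2]>18: break
robot.dwell(1.4); print(robot.current_ee_pos(),robot.current_contact_force(),robot.current_time())
robot.move_l([P[0],P[1],90],vel=50)
robot.dwell(.3); shot("side","p2d"); print(robot.current_contact_force())
robot.move_l([P[0],P[1],260],vel=200)
s=shot("scene","p2s"); print(find(s,"lid",156,14,near=DECK)); print(robot.current_time())
E
python3 -c "
import cv2,numpy as np
b=cv2.imread('pics/p2s.png')[100:280,200:440];c=cv2.imread('pics/p2d.png')[170:350,130:370]
cv2.imwrite('pics/p2m.png',cv2.resize(np.hstack([b,c]),(800,300)))"
```

```text
[407.5  243.3   31.97] [-3.08 -1.78 11.49]
[407.54 243.32  31.76] [-5.12 -2.25 17.26]
[407.52 243.33  31.76] [-4.77 -2.16 18.03] 81.4667
[-0.08 -0.05 -0.72]
[(array([524.81,   8.11]), np.float64(0.92), 0.94, array([202., 202., 202.]))]
84.2667
```

View pics/p2m.png

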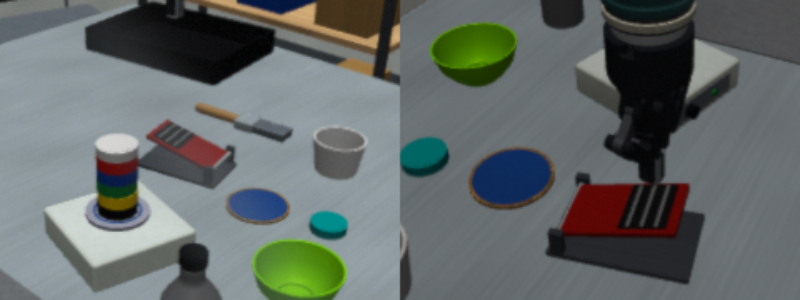

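```bash
python3 - <<'E'
from h import *
np.set_printoptions(precision=1,suppress=True)
command_gripper(72)
c=locate("lid",[523,5.5],156,14,"q1",hz=290,dy=-85)
q=np.array(c[0][0])
if np.hypot(*(q-DECK))<6:
    q=DECK+ (0 if np.hypot(*(q-[523.9,4.7]))<2 else q-[523.9,4.7]); print(q)
    yw=pick(q,np.pi/2,158,safe=230,force=30)
    s=shot("scene","q2s");shot("side","q2d"); print(robot.current_time())
E
python3 -c "
import cv2,numpy as np
b=cv2.imread('pics/q2s.png')[60:300,180:440];c=cv2.imread('pics/q2d.png')[0:240,130:390]
cv2.imwrite('pics/q2m.png',cv2.resize(np.hstack([b,c]),(800,370)))"
```

```text
locate lid [(array([523.9,   5. ]), np.float64(0.98), 0.7, array([228., 231., 232.]))]
[522.3   6.3]
pick hit False w 54.1464789648479 after lift 54.20045267931244 yaw -1.5707963267948966 t 89.8
89.9
```

View pics/q2m.png

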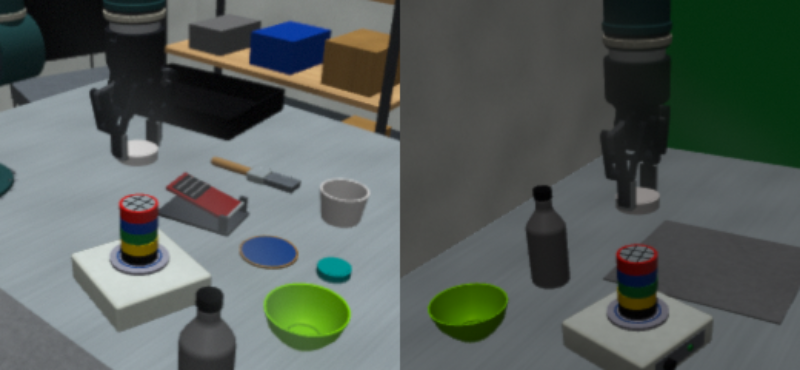

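Run:
```python
from h import *
np.set_printoptions(precision=1,suppress=True)
s=shot("scene"); d=shot("side"); print(find(s,"rest",0,4,r=50),find(d,"rest",0,4,r=50))
X=np.array([597.5,233.5])
place(X,-np.pi/2,6,230,squeeze=False)
robot.move_to([X[0],X[1]-75,280],rot(0))
p=shot("wrist","z1"); print(find(p,"lid",4,14),find(p,"rest",0,4,r=50))
s=shot("scene","z1s"); d=shot("side","z1d")
print(find(s,"lid",4,14,near=X))
robot.move_to([*(DECK+[0,-75]),290],rot(0)); p=shot("wrist","z2"); print(find(p,"sieve_coarsest",138,18)); print(robot.current_time())
```

```text
[(array([600.1, 235.3]), np.float64(0.94), 0.73, array([130.,  80.,  53.])), (array([420.8, 116.2]), np.float64(0.25), 0.41, array([  1.,  84., 102.]))] [(array([594.9, 235.4]), np.float64(0.93), 0.82, array([81., 38., 12.]))]
place hit True zc 7.304681258786423 expected 6 t 95.2417
[(array([710. , 258.2]), np.float64(0.93), 0.76, array([175., 184.,  57.])), (array([597.8, 232.3]), np.float64(0.96), 0.73, array([234., 237., 238.]))] [(array([597.6, 234.3]), np.float64(0.67), 0.79, array([133.,  75.,  38.]))]
[(array([597. , 233.4]), np.float64(0.93), 0.78, array([198., 199., 198.]))]
[(array([523.6,   5. ]), np.float64(0.98), 0.62, array([142. , 143.5, 168. ]))]
97.9
```

View pics/z1s.png

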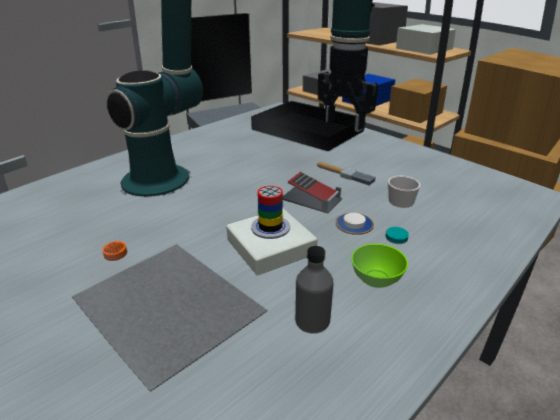

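View pics/z1.png

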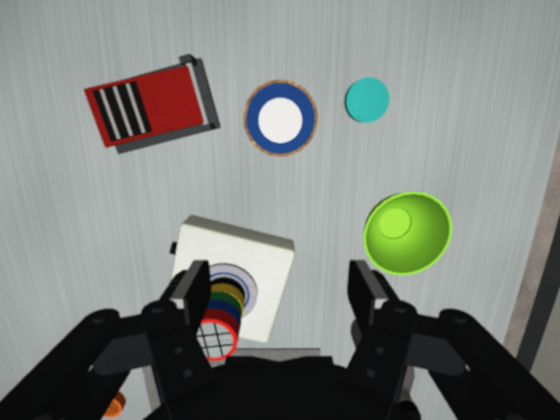

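View pics/z1d.png

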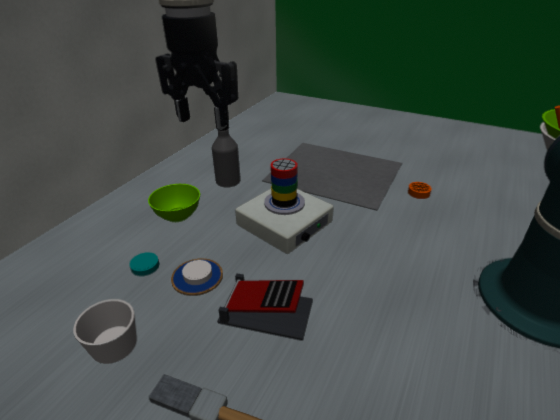

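View pics/z2.png

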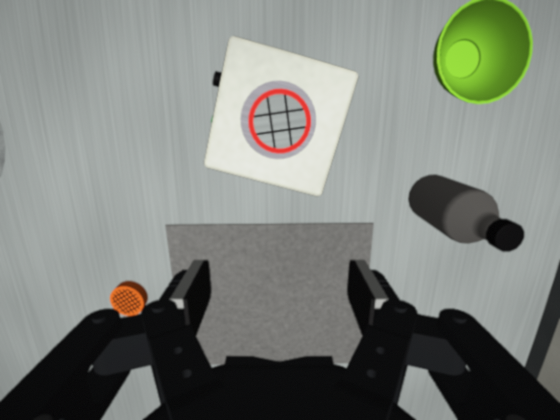

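The lid lies centred on the blue rest (scene 354,220). The stack stands on the deck in the order black, yellow, green, blue, red. The pedal is up and the bystanders have not moved.

```bash
python3 -c "
from plant import job_done,robot
job_done(); print(robot.current_time())"
```

```text
the job is handed in; nothing more can be done
the job is handed in; nothing more can be done
```

The job is done and handed in at about 98 s of the 210 s allowed. No verdict was reported.

- **Stack:** I built it as pan, yellow, green, blue, red, then the white lid. The purple sieve was absent. I centred each piece on the deck by squeezing it from two directions. The last wrist picture puts the top sieve within about 2 mm of the deck centre, which is close to the calibration error.
- **Lid knocked:** Before I picked it up, the lid had been knocked about 47 mm, to the edge of its rest. I found it again in the pictures and gripped it there.
- **Pedal:** I pushed it to its stop, with the pad at about 32 mm, where the force rose to 17–18 N with almost no further travel. I held it there for more than a second and it sprang back up. The first push eased off to about 10 N, so I pressed about 2 mm further without letting the pedal up.
- **Lid returned:** It lies flat on the blue rest, within about 2 mm of the centre.
- **Other things:** The bottle, bowl, tub, brush and the two decoys look unmoved in the pictures. I did not measure the bystanders again at the end.
- **Disagreement:** The side camera placed things about 3–5 mm off from the other two cameras in x. I went by the wrist and scene cameras, which agreed to about 2 mm in most readings.

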